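# Pin a casting mould and hold it shut

## Robot

A 6-joint arm with a two-finger parallel gripper is mounted at the origin on the work surface; the furniture and walls round the work are solid. World frame = base frame: x ahead of the robot, y to its left, z up, the work surface at z = 0. Lengths are in mm, angles in rad, forces in N, time in s.
With the tool pointing down it reaches from about 350 to 875 mm from the base axis. Payload 4.2 kg.
Tool frame: the origin (TCP) lies midway between the tips of the shut fingers; the grasp point (between the pads) lies 19 mm behind it; z points along the fingers, y is the line along which they close (so a half turn about z gives the same grasp; the last joint's range is limited). The gripper opens to 85 mm and grips with 20 to 120 N. Pads are 22 mm wide; open, the fingers measure 114 mm over their backs; the gripper's body (76 mm by 85 mm) begins 54 mm behind the grasp point. The pads swing forward as they close: fully open they stand 13 mm farther back than shut.
Start: joints at [1.53, 0.385, 0.008, 0, -1.194, -0.259], TCP at [184.548, 597.111, 231.312] pointing down, gripper open.
Joint ranges: [-3.14, 3.14], [-1.21, 2.06], [-1.07, 1.41], [-3.16, 2.05], [-2.99, -0.16], [-3.1, 3.1]. Speed limits (rad/s): [2.79, 2.79, 3.14, 3.14, 3.14, 3.14].

## Interface

Orientations are given as a unit quaternion [x, y, z, w].
In Python, from bench import arm gives the robot as it stands.
- The arm moves only by the tool send_rows, never from a script. Its argument "targets" is a list of rows, each an object of numbers: "gripper": the gripper command: -1 is fully open, 1 is shut, values between are in proportion; "x", "y", "z": the shift along the tool's x, y, z in cm; "ax", "ay", "az": the turn, a rotation vector about the tool's x, y, z in degrees. A call has 1 to 5 rows; each row shifts and turns the commanded pose from where the row before left it, along the tool's axes as they then stand; what a row does not reach is not made up. A row lasts 1/12 s, in which the tool goes at most 41.7 mm and 7.16 degrees, less where a joint would pass 70% of its speed; a pose out of reach is approached as far as the arm can. A call is refused whole if a number of a shift passes 4.17 or a number of a turn 7.16, either way. A call with a gripper value outside its range is refused whole. The fingers move at their own pace and stop on an object; the grip force is fixed at half the most. Time passes only in rows, so rows that do not move let the fingers close. It gives the time, the measured TCP pose, the force, the opening and the grip force at its end, in the units of the state.
- arm.read_state(): the state, without advancing time (a new reading comes with each control period).
- arm.get_image(name): name is "side" or "top"; returns (picture, depth): 384x512x3 uint8, red, green, blue; 384x512 float32, mm along the optical axis (not along the pixel's ray), 0 where there is no reading.
- arm.camera_model(name): a dict with "fx", "fy", "cx", "cy" (pixels), "cam_to_world" (4x4, takes a point from camera to world coordinates). Camera axes: x right, y down, z forward; pixel columns grow to the right and rows downward; lengths in mm; the calibration is good to about 2 mm. A picture is of the moment at which its call begins. camera_model takes no time and is no camera call.
- arm.job_done(): hands the job in; it is judged then, once.
Trained networks look in the newest picture that a camera, given by its name, has taken for a name from the list of things; names that differ only in an ending like _2 or _b are one class to them, and where a whole thing is asked for, a point or a joint stands for the part that bears it (a point fixed in the world has none). Each returns a list of dicts, best first, with "score" (0 to 1); they miss things now and then, are a little off and sometimes report something else, mostly with a low value. They report only what shows in the picture. A call takes as long as a camera call.
- arm.boxes_of(camera, thing): "rect" ([left, top, width, height] in pixels, round what is visible of it).
The state is a dict: "clock": time; "joints": joint angles; "joint_vel": joint speeds; "joint_efforts": joint torques, N m; "position": TCP position; "ee_rot": TCP orientation; "contact_force": force on the tool from outside, world axes, zero at the start; "wrist_torque": the same for the moment, N m; "gripper_width": finger opening in mm; "grasp_force": force on a finger pad.
Only numpy, scipy, OpenCV 4.12 (cv2) and the standard library are available. Lean on these libraries where they do the work, as an engineer would, in place of code of your own. Each camera call takes 0.05 s, during which the arm holds its last target. There are 200 camera calls.

## Task

Swing the open lid of the hinged casting mould down onto its base, then take the red-handled pin out of the wooden block and push it through the hole in the lid into the hole below until its collar sits on the lid. Springs keep lifting the lid off the base, so finish still holding the red pin and bearing down on it, with the mould fully shut: do not let go. Leave the black pin and the jars, bottles and cups where they stand.

Things in the scene. Friction and masses are not known exactly. Their poses are not given: they have to be found in the camera images.
- mould_lid (a joint): opening angle of the mould's lid about its hinge, rad: 0 = swung fully down, level; grows as its free end rises; starts 0.75 to 1.15. The hinge is stiff enough that the lid stays where it is left.
- lid_lift (a joint): gap in m that springs keep between the swung-down lid and the base: hinge and lid ride straight up and down on guide posts. 0 = pressed fully shut, 0.006 = lifted (whenever nothing presses). About 6 N down on the lid shuts it fully; let go, it lifts again.
- mould_hinge (a point): point on the hinge axis in the middle of its length, 41 mm above the table with the lid lifted, 35 mm with it pressed shut. Axes of the mould: x points level from the pin hole side to the hinge side, y along the hinge, z up. The mould's base is an aluminium block 140 x 110 x 32 mm with a blue silicone disc on it; it does not move on the table.
- base_hole (a point): centre of the mouth of the pin hole in the base's top face, 32 mm above the table and 116 mm from the hinge axis along the mould's -x; upright hole 13 mm in diameter, chamfered, right through the base. Same axes as the mould.
- lid_hole (a point): centre of the mouth of the pin hole in the lid's outer (upper) face; the hole is 13.5 mm in diameter, right through the lid. The lid is a grey plate, 12 mm thick, 110 mm along the hinge, reaching 136 mm from the hinge axis; swung down, its underside is level with the hinge axis, its outer face is 53 mm above the table while lifted and 47 mm pressed shut, and the hole lies straight above the base's.
- lid_pad (a point): centre of the dark rubber push pad (60 x 30 mm) on the lid's outer face, 78 mm from the hinge axis along the plate, 38 mm from the pin hole. The point's z axis is the outward normal of the outer face.
- pin_grip (a point): centre of the red grip of the locating pin: an upright cylinder 16 mm in diameter, 32 mm tall. Below it a steel collar, 28 mm wide, 5 mm thick, then a steel shank 10 mm in diameter, 40 mm long with a tapered end. The underside of the collar is 21 mm below this point. It starts upright in one of the two holes of the wooden block, collar resting on the block's top 50 mm above the table. z along the pin, upwards.
- pin_tip (a point): lower end of the red pin's shank, 61 mm below the centre of the grip.
- spare_grip (a point): centre of the black grip of the spare pin, same shape and size, in the other hole of the block, 72 mm from the red one. Not used.
- pin_block: wooden block, 50 x 120 x 50 mm, fixed to the table; origin under its centre, x across, y along the row of two pins.
- mica_jar_1: small round jar with a blue-teal lid, 52 mm wide, 36 tall; bystander, origin under its centre
- pigment_c: small dark blue pigment bottle, standing, 22 mm wide, 63 tall; bystander, origin under its centre
- painted_bottle: turquoise painted bottle, 58 mm wide, 110 tall; bystander, origin under its centre
- cup_white_resin: clear plastic cup, 68 mm wide, 81 tall; bystander, origin under its centre
- jar_shell_grit: clear round jar of shell grit, 60 mm wide, 110 tall; bystander, origin under its centre
- pot_white: small white pot, 44 mm wide, 32 tall; bystander, origin under its centre

How it is judged:
By the outcome, as a careful person would: the job done as asked, in the order asked, and still so for the second after the job is handed in, while the arm keeps its last pose, push and grip.
It also fails if it takes over 58 s, if anything falls off the work surface, if the arm or the gripper's body presses on something with over 40 N, if the wrist force passes 120 N, or if a joint passes its speed limit or range.

## Working session

There is one attempt and no reset: what is moved stays moved. The work goes in short steps, Python scripts to look and compute and a tool call to move; the robot and the scene stay as the last step left them, time stands still between calls to the robot, and variables do not carry over. Pictures are saved under pics/ and viewed, at most 10 in all, crops included, and the job is handed in when it is done.

Besides the shell and the picture viewer there is one more tool, called after ">>>" as name(argument=value, ...) on one line, values as JSON. send_rows: Moves the arm, as the interface text tells. Its arguments: {"type":"object","properties":{"targets":{"type":"array"}},"required":["targets"]}

```bash
mkdir -p pics; cat > h.py <<'E'
import numpy as np, cv2
from bench import arm
def px2w(cam,u,v,d):
    m=arm.camera_model(cam); T=np.array(m["cam_to_world"])
    p=np.array([(u-m["cx"])/m["fx"]*d,(v-m["cy"])/m["fy"]*d,d,1.0]); return (T@p)[:3]
def cloud(cam,D):
    m=arm.camera_model(cam); T=np.array(m["cam_to_world"])
    v,u=np.mgrid[:D.shape[0],:D.shape[1]]
    P=np.stack([(u-m["cx"])/m["fx"]*D,(v-m["cy"])/m["fy"]*D,D],-1)
    return P@T[:3,:3].T+T[:3,3]
E
python3 - <<'E'
from h import *
ims=[]
for c in ("top","side"):
    im,D=arm.get_image(c); np.savez(f"{c}0.npz",im=im,D=D)
    cv2.imwrite(f"pics/{c}0.png",im[...,::-1])
    P=cloud(c,D)
    print(c,np.round(np.array(arm.camera_model(c)["cam_to_world"])[:3],2).tolist(),arm.camera_model(c)["fx"])
    for t in ("mould_lid","base_hole","lid_hole","lid_pad","pin_grip","spare_grip","pin_block","mould_hinge"):
        for b in arm.boxes_of(c,t)[:2]:
            l,tt,w,h=b["rect"]; u,v=int(l+w/2),int(tt+h/2)
            print(t,round(b["score"],2),np.round(b["rect"]).tolist(),np.round(P[v,u]).tolist())
print(arm.read_state())
E
```

```text
top [[0.03, -0.99, 0.13, 231.96], [-1.0, -0.02, 0.01, -108.11], [-0.0, -0.13, -0.99, 1356.86]] 471.2802282736541
mould_lid 0.66 [155.0, 165.0, 37.0, 48.0] [415.0, 120.0, 115.0]
base_hole 0.78 [157.0, 168.0, 55.0, 49.0] [404.0, 88.0, 143.0]
base_hole 0.3 [237.0, 165.0, 6.0, 5.0] [490.0, -49.0, 63.0]
lid_hole 0.72 [157.0, 165.0, 34.0, 51.0] [412.0, 119.0, 119.0]
lid_pad 0.77 [152.0, 167.0, 43.0, 50.0] [408.0, 123.0, 112.0]
pin_grip 0.19 [237.0, 164.0, 8.0, 8.0] [488.0, -52.0, 57.0]
pin_block 0.6 [301.0, 172.0, 9.0, 13.0] [461.0, -231.0, 88.0]
pin_block 0.58 [265.0, 157.0, 51.0, 33.0] [479.0, -196.0, 49.0]
mould_hinge 0.69 [154.0, 167.0, 37.0, 47.0] [413.0, 126.0, 113.0]
side [[0.75, -0.32, 0.58, -196.56], [-0.66, -0.36, 0.66, -795.1], [0.0, -0.88, -0.48, 586.08]] 416.62747648054216
mould_lid 0.75 [182.0, 152.0, 44.0, 36.0] [401.0, 117.0, 92.0]
lid_hole 0.62 [182.0, 148.0, 44.0, 38.0] [384.0, 89.0, 119.0]
lid_pad 0.84 [181.0, 149.0, 47.0, 38.0] [398.0, 106.0, 103.0]
pin_grip 0.41 [304.0, 209.0, 13.0, 18.0] [462.0, -238.0, 71.0]
spare_grip 0.43 [291.0, 196.0, 7.0, 15.0] [481.0, -167.0, 7
[... 212 characters left out ...]
joints': array([ 1.52961653e+00,  3.84636050e-01,  7.92337307e-03, -4.85373516e-06,
       -1.19397384e+00, -2.58613388e-01]), 'joint_vel': array([-0.00114747,  0.00265869,  0.00100839,  0.00021999, -0.00208551,
        0.00096013]), 'joint_efforts': array([-7.96408658e-04, -3.92075408e+01,  1.88618803e+01,  4.19040978e+00,
       -3.32654599e-04,  8.48059543e-07]), 'position': array([184.53773337, 597.12729039, 231.35916224]), 'ee_rot': array([ 9.88786391e-01, -1.49336768e-01, -8.20070121e-06, -5.43363259e-05]), 'contact_force': array([0.6777844 , 1.01142387, 0.08829226]), 'wrist_torque': array([ 0.00313786, -0.00910359,  0.00705179]), 'grasp_force': 0.0, 'gripper_width': 85.54876535510036}
```

```bash
python3 - <<'E'
from h import *
a=np.load("top0.npz")["im"][120:270,110:350]; b=np.load("side0.npz")["im"][110:270,130:370]
cv2.imwrite("pics/m.png",cv2.resize(np.vstack([cv2.resize(a,(240,150)),b])[...,::-1],None,fx=1.9*1.0,fy=1.9,interpolation=cv2.INTER_CUBIC))
E
```

```text
(no output)
```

View pics/m.png

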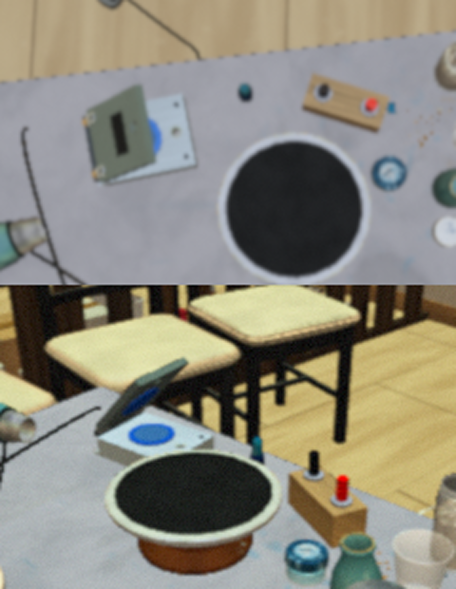

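View pics/side0.png

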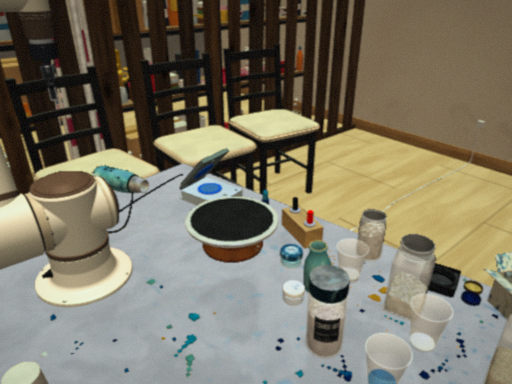

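View pics/top0.png

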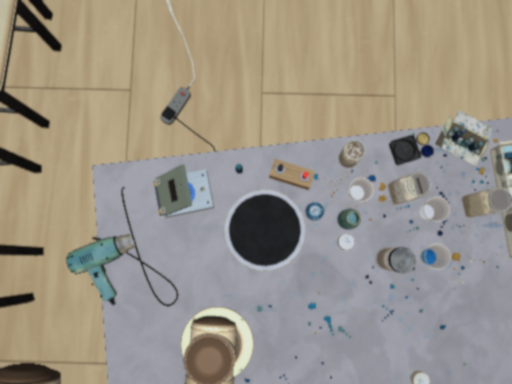

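```bash
python3 - <<'E'
from h import *
z=np.load("top0.npz"); im,D=z["im"].astype(int),z["D"]; P=cloud("top",D)
zs=np.load("side0.npz"); ims=zs["im"].astype(int); Ps=cloud("side",zs["D"])
def reg(P,m): return P[m]
box=np.zeros(D.shape,bool); box[155:225,145:222]=1
m=box&(P[...,2]>25)&(P[...,2]<38)&(D>0)
Q=P[m]; print("base",len(Q),Q[:,2].mean()); r=cv2.minAreaRect(Q[:,:2].astype(np.float32)); print(r,cv2.boxPoints(r).tolist())
m=box&(P[...,2]>60)&(D>0); L=P[m]; c=L.mean(0); 
for _ in range(4):
    n=np.linalg.svd(L-c,full_matrices=False)[2][2]; n*=np.sign(n[2]); k=abs((L-c)@n)<4; L=L[k]; c=L.mean(0)
print("lid",len(L),c,n,np.degrees(np.arccos(n[2])), "normal az",np.degrees(np.arctan2(n[1],n[0])),L.min(0),L.max(0))
bl=box&(im[...,2]-im[...,0]>70); print("blue",np.median(P[bl],0))
dk=box&(im.max(-1)<60)&(P[...,2]>50); print("pad",dk.sum(),P[dk].mean(0))
for nm,I,PP in(("top",im,P),("side",ims,Ps)):
    rd=(I[...,0]>150)&(I[...,1]<80)&(I[...,2]<80); rd[:,:230]=0; rd[:150]=0;rd[:,330:]=0
    v,u=np.nonzero(rd); print(nm,"red",rd.sum(),u.mean(),v.mean(),np.round(np.median(PP[rd],0)),PP[rd].min(0).round(),PP[rd].max(0).round())
bm=np.zeros(D.shape,bool); bm[150:200,262:322]=1
k=bm&(P[...,2]>44)&(P[...,2]<56); r=cv2.minAreaRect(P[k][:,:2].astype(np.float32)); print("block",r)
k=bm&(P[...,2]>78)&(D>0); print("grips",np.c_[np.argwhere(k)[:,::-1],P[k].round()].tolist())
t=np.zeros(D.shape,bool); t[185:275,220:305]=1; print("turntable z",np.percentile(P[t&(D>0)][:,2],[50,95,99]),P[t&(P[...,2]>50)].min(0),P[t&(P[...,2]>50)].max(0))
a=P[150:185,228:250]; kk=a[...,2]>40; print("pigment",a[kk].mean(0),a[kk].max(0))
E
```

```text
base 811 33.1920342404426
((416.621337890625, 109.35746765136719), (111.18633270263672, 152.63111877441406), 13.052738189697266) [[345.22882080078125, 171.1456298828125], [379.70025634765625, 22.458106994628906], [488.01385498046875, 47.569305419921875], [453.54241943359375, 196.2568359375]]
lid 1091 [412.56418377 124.95061065 108.61322032] [-0.16755133  0.71586505  0.67783758] 47.32510619641785 normal az 103.17319425453181 [350.1383178   72.90566166  60.07017765] [474.33592487 181.54822499 153.89057804]
blue [425.0733452   83.63141156  36.71477944]
pad 108 [413.06291486 124.93491206 110.17533899]
top red 15 304.6 174.86666666666667 [ 467. -231.   88.] [ 461. -234.   84.] [ 473. -226.   92.]
side red 55 309.6181818181818 216.01818181818183 [ 462. -237.   76.] [-197. -795.   57.] [ 471. -229.  586.]
block ((479.46356201171875, -197.33995056152344), (119.30992889404297, 51.117286682128906), 73.72256469726562)
grips [[279.0, 164.0, 496.0, -160.0, 88.0], [280.0, 164.0, 497.0, -163.0, 85.0], [281.0, 164.0, 495.0, -165.0, 92.0], [278.0, 165.0, 494.0, -157.0, 83.0], [279.0, 165.0, 494.0, -1
[... 8460 characters left out ...]
.0, 400.0, -154.0, 81.0], [277.0, 199.0, 399.0, -156.0, 85.0], [278.0, 199.0, 400.0, -159.0, 81.0], [280.0, 199.0, 400.0, -165.0, 79.0], [281.0, 199.0, 400.0, -167.0, 84.0], [282.0, 199.0, 400.0, -170.0, 80.0], [283.0, 199.0, 400.0, -172.0, 87.0], [284.0, 199.0, 400.0, -175.0, 84.0], [285.0, 199.0, 400.0, -178.0, 84.0], [286.0, 199.0, 401.0, -181.0, 80.0], [287.0, 199.0, 401.0, -184.0, 80.0], [289.0, 199.0, 400.0, -189.0, 86.0], [290.0, 199.0, 401.0, -192.0, 80.0]]
turntable z [80.42644029 85.83091401 87.56070245] [ 207.03197437 -231.32052215   52.14730122] [ 445.01068242  -14.04364076 1356.86392598]
pigment [470.40278021 -51.96339875 158.26252159] [ 499.12091507  -40.13859265 1356.86392598]
```

>>> send_rows(targets=[{"gripper": 1,"x": 2.75,"y": 2.95},{"gripper": 1,"x": 2.75,"y": 2.95},{"gripper": 1,"x": 2.75,"y": 2.95},{"gripper": 1,"x": 2.75,"y": 2.95},{"gripper": 1,"x": 2.75,"y": 2.95}])

```text
$.targets[0]: bad value
```

>>> send_rows(targets=[{"gripper": 1,"x": 2.75,"y": 2.95},{"gripper": 1,"x": 2.75,"y": 2.95},{"gripper": 1,"x": 2.75,"y": 2.95},{"gripper": 1,"x": 2.75,"y": 2.95},{"gripper": 1,"x": 2.75,"y": 2.95}])

```text
$.targets[0]: bad value
```

>>> send_rows(targets=[{"gripper": 1,"x": 2.75,"y": 2.95},{"gripper": 1,"x": 2.75,"y": 2.95},{"gripper": 1,"x": 2.75,"y": 2.95},{"gripper": 1,"az": 6.6},{"gripper": 1,"az": 6.6}])

```text
$.targets[0]: bad value
```

>>> send_rows(targets=[{"gripper": 1,"az": 6.6},{"gripper": 1,"az": 6.6},{"gripper": 1,"az": 6.6},{"gripper": 1,"az": 6.6},{"gripper": 1,"az": 6.6}])

```text
$.targets[0]: bad value
```

>>> send_rows(targets=[{"gripper": 1,"az": 6.6,"z": 1.5},{"gripper": 1,"az": 6.9,"z": 1.5},{"gripper": 1,"z": 1.5},{"gripper": 1,"z": 1.5},{"gripper": 1}])

```text
$.targets[0]: bad value
```

>>> send_rows(targets=[{"gripper": 1,"x": 2.75,"y": 2.95,"z": 0,"ax": 0,"ay": 0,"az": 0},{"gripper": 1,"x": 2.75,"y": 2.95,"z": 0,"ax": 0,"ay": 0,"az": 0},{"gripper": 1,"x": 2.75,"y": 2.95,"z": 0,"ax": 0,"ay": 0,"az": 0},{"gripper": 1,"x": 2.75,"y": 2.95,"z": 0,"ax": 0,"ay": 0,"az": 0},{"gripper": 1,"x": 2.75,"y": 2.95,"z": 0,"ax": 0,"ay": 0,"az": 0}])

```text
clock: 1.32
position: [272.8, 413.8, 231.4]
ee_rot: [0.989, -0.149, 0.0, -0.0]
contact_force: [0.9, 0.3, 0.2]
gripper_width: 26.1
grasp_force: 0.0
```

>>> send_rows(targets=[{"gripper": 1,"x": 2.75,"y": 2.95,"z": 0,"ax": 0,"ay": 0,"az": 0},{"gripper": 1,"x": 2.75,"y": 2.95,"z": 0,"ax": 0,"ay": 0,"az": 0},{"gripper": 1,"x": 2.75,"y": 2.95,"z": 0,"ax": 0,"ay": 0,"az": 0},{"gripper": 1,"x": 2.75,"y": 2.95,"z": 0,"ax": 0,"ay": 0,"az": 0},{"gripper": 1,"x": 2.75,"y": 2.95,"z": 0,"ax": 0,"ay": 0,"az": 0}])

```text
clock: 1.73
position: [360.5, 232.2, 231.8]
ee_rot: [0.989, -0.149, 0.0, -0.001]
contact_force: [0.7, 0.1, 0.7]
gripper_width: -0.2
grasp_force: 0.0
```

>>> send_rows(targets=[{"gripper": 1,"x": 2.75,"y": 2.95,"z": 0,"ax": 0,"ay": 0,"az": 0},{"gripper": 1,"x": 2.75,"y": 2.95,"z": 0,"ax": 0,"ay": 0,"az": 0},{"gripper": 1,"x": 2.75,"y": 2.95,"z": 0,"ax": 0,"ay": 0,"az": 0},{"gripper": 1,"x": 0,"y": 0,"z": 0,"ax": 0,"ay": 0,"az": 6.6},{"gripper": 1,"x": 0,"y": 0,"z": 0,"ax": 0,"ay": 0,"az": 6.6}])

```text
clock: 2.15
position: [413.6, 122.7, 231.5]
ee_rot: [0.964, -0.267, 0.0, -0.0]
contact_force: [-0.2, -0.5, 0.7]
gripper_width: -0.2
grasp_force: 0.0
```

>>> send_rows(targets=[{"gripper": 1,"x": 0,"y": 0,"z": 0,"ax": 0,"ay": 0,"az": 6.6},{"gripper": 1,"x": 0,"y": 0,"z": 0,"ax": 0,"ay": 0,"az": 6.6},{"gripper": 1,"x": 0,"y": 0,"z": 0,"ax": 0,"ay": 0,"az": 6.6},{"gripper": 1,"x": 0,"y": 0,"z": 0,"ax": 0,"ay": 0,"az": 6.6},{"gripper": 1,"x": 0,"y": 0,"z": 0,"ax": 0,"ay": 0,"az": 6.6}])

```text
clock: 2.57
position: [412.9, 125.1, 231.5]
ee_rot: [0.849, -0.528, 0.0, -0.0]
contact_force: [0.0, -0.2, -0.3]
gripper_width: 0.2
grasp_force: 0.0
```

>>> send_rows(targets=[{"gripper": 1,"x": 0,"y": 0,"z": 1.5,"ax": 0,"ay": 0,"az": 6.6},{"gripper": 1,"x": 0,"y": 0,"z": 1.5,"ax": 0,"ay": 0,"az": 6.9},{"gripper": 1,"x": 0,"y": 0,"z": 1.5,"ax": 0,"ay": 0,"az": 0},{"gripper": 1,"x": 0,"y": 0,"z": 1.5,"ax": 0,"ay": 0,"az": 0},{"gripper": 1,"x": 0,"y": 0,"z": 0,"ax": 0,"ay": 0,"az": 0}])

```text
clock: 2.98
position: [411.1, 124.1, 168.9]
ee_rot: [0.783, -0.622, -0.001, 0.003]
contact_force: [-0.1, -1.0, 0.4]
gripper_width: -0.3
grasp_force: 0.0
```

>>> send_rows(targets=[{"gripper": 1,"x": 0,"y": 0,"z": 1.6,"ax": 0,"ay": 0,"az": 0},{"gripper": 1,"x": 0,"y": 0,"z": 1.6,"ax": 0,"ay": 0,"az": 0},{"gripper": 1,"x": 0,"y": 0,"z": 1.6,"ax": 0,"ay": 0,"az": 0},{"gripper": 1,"x": 0.3,"y": 0,"z": 0.5,"ax": 0,"ay": 0,"az": 0},{"gripper": 1,"x": 0.3,"y": 0,"z": 0.5,"ax": 0,"ay": 0,"az": 0}])

```text
clock: 3.4
position: [414.6, 119.3, 113.7]
ee_rot: [0.784, -0.621, 0.0, -0.0]
contact_force: [-1.0, 0.7, 1.6]
gripper_width: 0.3
grasp_force: 0.6
```

>>> send_rows(targets=[{"gripper": 1,"x": 0.3,"y": 0,"z": 0.5,"ax": 0,"ay": 0,"az": 0},{"gripper": 1,"x": 0.3,"y": 0,"z": 0.5,"ax": 0,"ay": 0,"az": 0},{"gripper": 1,"x": 0.3,"y": 0,"z": 0.5,"ax": 0,"ay": 0,"az": 0},{"gripper": 1,"x": 0.3,"y": 0,"z": 0.5,"ax": 0,"ay": 0,"az": 0},{"gripper": 1,"x": 0,"y": 0,"z": 0,"ax": 0,"ay": 0,"az": 0}])

```text
clock: 3.82
position: [416.5, 106.8, 92.5]
ee_rot: [0.783, -0.622, -0.0, 0.001]
contact_force: [-0.3, -0.8, -0.2]
gripper_width: -0.1
grasp_force: 0.0
```

>>> send_rows(targets=[{"gripper": 1,"x": 0.2,"y": 0,"z": 0.6,"ax": 0,"ay": 0,"az": 0},{"gripper": 1,"x": 0.2,"y": 0,"z": 0.6,"ax": 0,"ay": 0,"az": 0},{"gripper": 1,"x": 0.2,"y": 0,"z": 0.6,"ax": 0,"ay": 0,"az": 0},{"gripper": 1,"x": 0.2,"y": 0,"z": 0.6,"ax": 0,"ay": 0,"az": 0},{"gripper": 1,"x": 0,"y": 0,"z": 0.6,"ax": 0,"ay": 0,"az": 0}])

```text
clock: 4.23
position: [418.6, 99.4, 62.6]
ee_rot: [0.783, -0.622, -0.0, 0.0]
contact_force: [-0.5, -0.6, 0.5]
gripper_width: 0.1
grasp_force: 0.5
```

>>> send_rows(targets=[{"gripper": 1,"x": 0,"y": 0,"z": 0.4,"ax": 0,"ay": 0,"az": 0},{"gripper": 1,"x": 0,"y": 0,"z": 0.3,"ax": 0,"ay": 0,"az": 0},{"gripper": 1,"x": 0,"y": 0,"z": 0.3,"ax": 0,"ay": 0,"az": 0},{"gripper": 1,"x": 0,"y": 0,"z": 0,"ax": 0,"ay": 0,"az": 0},{"gripper": 1,"x": 0,"y": 0,"z": 0,"ax": 0,"ay": 0,"az": 0}])

```text
clock: 4.65
position: [418.7, 99.9, 53.2]
ee_rot: [0.783, -0.622, -0.0, 0.0]
contact_force: [-1.1, 0.2, 0.3]
gripper_width: 0.2
grasp_force: 0.0
```

>>> send_rows(targets=[{"gripper": 1,"x": 0,"y": 0,"z": 0.3,"ax": 0,"ay": 0,"az": 0},{"gripper": 1,"x": 0,"y": 0,"z": 0.3,"ax": 0,"ay": 0,"az": 0},{"gripper": 1,"x": 0,"y": 0,"z": 0.2,"ax": 0,"ay": 0,"az": 0},{"gripper": 1,"x": 0,"y": 0,"z": 0,"ax": 0,"ay": 0,"az": 0},{"gripper": 1,"x": 0,"y": 0,"z": 0,"ax": 0,"ay": 0,"az": 0}])

```text
clock: 5.07
position: [419.2, 100.0, 45.9]
ee_rot: [0.783, -0.621, 0.0, -0.0]
contact_force: [-1.0, -1.3, 9.5]
gripper_width: 0.4
grasp_force: 4.3
```

```bash
python3 - <<'E'
from h import *
print(arm.read_state()["position"],arm.read_state()["contact_force"])
s=arm.get_image("side")[0]; t=arm.get_image("top")[0]
o=np.hstack([cv2.resize(x[v:v+75,u:u+100][...,::-1],(400,300),interpolation=cv2.INTER_CUBIC) for x,u,v in((s,150,130),(t,140,150))])
cv2.imwrite("pics/c.png",o)
E
```

```text
[419.16704062  99.97106488  45.94638093] [-1.00296452 -1.32416811  9.51797972]
```

View pics/c.png

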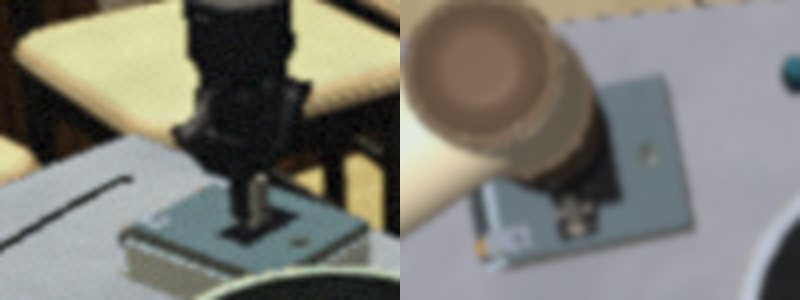

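```bash
python3 - <<'E'
from h import *
def plane(c,u,v,z):
    m=arm.camera_model(c);T=np.array(m["cam_to_world"]);d=T[:3,:3]@[(u-m["cx"])/m["fx"],(v-m["cy"])/m["fy"],1]
    return (T[:3,3]+d*(z-T[2,3])/d[2])[:2]
out=[]
for c,u0,v0,w in(("top",202,188,9),("side",225,190,9)):
    a=np.mean([arm.get_image(c)[0].astype(float) for _ in range(5)],0); np.save(c+"1.npy",a)
    p=a[v0-w:v0+w+1,u0-w:u0+w+1]; out.append(cv2.resize(np.clip(p,0,255).astype(np.uint8)[...,::-1],(380,380),interpolation=cv2.INTER_NEAREST))
    print(c); g=p.sum(-1)/3
    print(g.round().astype(int)[4:15,4:15])
    im=np.load(c+"0.npz")["im"]
    b=(im[...,0].astype(int)-im[...,1]); 
    k=np.zeros(b.shape,bool); k[165:230,295:320]=1
    wt=np.where(k&(b>60),b,0); v,u=np.mgrid[:384,:512]
    uc,vc=(wt*u).sum()/wt.sum(),(wt*v).sum()/wt.sum(); vv,uu=np.nonzero(wt); print("red",uc,vc,uu.min(),uu.max(),vv.min(),vv.max(),"z87",plane(c,uc,vc,87),"z71",plane(c,uc,vc,71))
    print(plane(c,u0,v0,47))
    q=im[vc.astype(int)-12:int(vc)+13,int(uc)-12:int(uc)+13] 
    out.append(cv2.resize(q[...,::-1],(380,380),interpolation=cv2.INTER_NEAREST))
cv2.imwrite("pics/d.png",cv2.resize(np.vstack([np.hstack(out[:2]),np.hstack(out[2:])]),(600,600)))
E
```

```text
top
[[117 117 117 117 116 117 117 118 118 118 115]
 [117 117 117 115 114 114 116 117 118 118 116]
 [116 116 115 112 108 109 112 116 118 118 116]
 [116 115 112 104  99 103 110 115 118 118 117]
 [116 114 108  99  95 104 112 115 116 117 117]
 [116 113 107 101  99 109 117 116 115 117 117]
 [116 114 109 103 106 121 128 122 117 116 117]
 [116 115 112 107 113 127 129 122 117 116 116]
 [116 116 115 113 115 121 121 118 116 116 117]
 [116 117 117 116 116 117 117 116 117 117 116]
 [117 117 117 117 117 116 116 116 117 117 117]]
red 305.0863072639838 174.2120982029866 302 308 171 177 z87 [ 469.40863717 -231.64403636] z71 [ 472.40038755 -233.20051646]
[430.35728067  53.77330747]
side
[[ 31  43  72  99 113 117 122 121 121 122 122]
 [ 58  79 100 117 123 120 122 122 122 120 121]
 [ 99 113 118 121 122 121 121 123 121 124 121]
 [118 123 121 120 118 117 118 121 121 122 122]
 [121 119 113 107 101 100 105 114 119 123 124]
 [121 114 101  85  79  78  88 106 120 122 123]
 [123 118 106  95  90  94  97 112 120 118 109]
 [120 121 118 117 115 116 117 116 113 100  79]
 [122 121 122 122 124 121 115 101  82  71  60]
 [121 120 122 121 117 110  94  73  61  60  73]
 [121 119 119 112  98  82  71  66  66  86 113]]
red 309.58448201127004 215.78864325964457 306 313 210 223 z87 [ 448.13929385 -248.55958323] z71 [ 468.80755067 -231.03803317]
[425.24136436  48.18015141]
```

View pics/d.png

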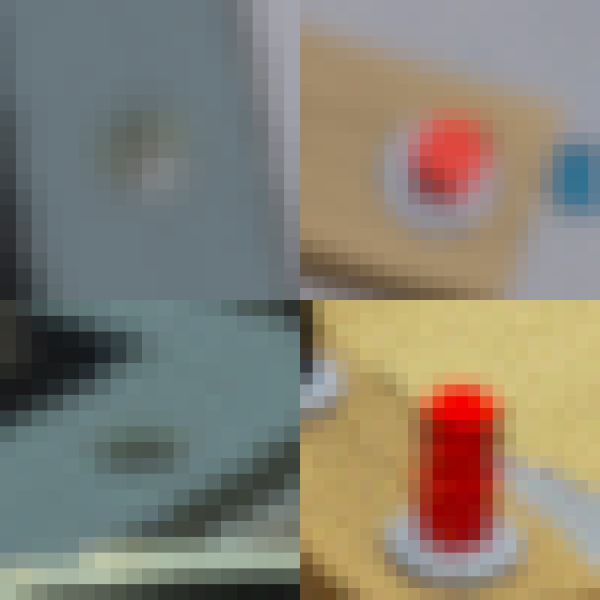

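```bash
cat > fit.py <<'E'
from h import *
from scipy.optimize import fsolve
def proj(c,X):
    m=arm.camera_model(c);T=np.linalg.inv(np.array(m["cam_to_world"]));q=X@T[:3,:3].T+T[:3,3]
    return np.c_[q[:,0]/q[:,2]*m["fx"]+m["cx"],q[:,1]/q[:,2]*m["fy"]+m["cy"]]
def cen(c,xy,r,zs):
    t=np.linspace(0,2*np.pi,40)[:-1]
    X=np.vstack([np.c_[xy[0]+r*np.cos(t),xy[1]+r*np.sin(t),0*t+z] for z in zs])
    M=cv2.moments(cv2.convexHull((proj(c,X)*64).astype(np.float32))); return np.array([M["m10"],M["m01"]])/M["m00"]/64
def solve(c,uv,r,zs,g): return fsolve(lambda p:cen(c,p,r,zs)-uv,g,epsfcn=1e-4)
E
python3 - <<'E'
from fit import *
v,u=np.mgrid[:384,:512]
for c,(a,b,cc,d) in (("top",(184,193,198,207)),("side",(188,192,221,228))):
    im=np.load(c+"0.npz")["im"].astype(float); w=np.clip(im[...,0]-np.maximum(im[...,1],0)-60,0,60)
    k=np.zeros(w.shape,bool); k[168:228,300:318]=1; w=w*k
    uv=np.array([(w*u).sum(),(w*v).sum()])/w.sum()
    print(c,"pin",uv,solve(c,uv,8,(55,87),(468,-231)))
    g=np.load(c+"1.npy").mean(-1); w=np.abs(g-(116.5 if c=="top" else 121)); w=np.clip(w-3,0,8); k[:]=0;k[a:b,cc:d]=1; w*=k
    uv=np.array([(w*u).sum(),(w*v).sum()])/w.sum()
    print(c,"hole",uv,solve(c,uv,6.75,(47,),(429,54)))
E
```

```text
top pin [305.12532982 174.25659631] [ 472.12739516 -233.22767284]
top hole [201.09192316 187.80107416] [430.8641873   56.35045924]
side pin [309.61615679 216.0210325 ] [ 467.93455728 -231.92633693]
side hole [224.3530817  190.02627807] [423.79104818  49.2732835 ]
```

>>> send_rows(targets=[{"gripper": 1,"x": 0,"y": 0,"z": -3.5,"ax": 0,"ay": 0,"az": 0},{"gripper": 1,"x": 0,"y": 0,"z": -3.5,"ax": 0,"ay": 0,"az": 0},{"gripper": -0.05,"x": 0,"y": 0,"z": -3.5,"ax": 0,"ay": 0,"az": 0},{"gripper": -0.05,"x": 0,"y": 0,"z": -2.5,"ax": 0,"ay": 0,"az": 0},{"gripper": -0.05,"x": 3.72,"y": 0.28,"z": 0,"ax": 0,"ay": 0,"az": 0}])

```text
clock: 6.08
position: [428.7, 67.6, 181.0]
ee_rot: [0.786, -0.618, 0.003, -0.007]
contact_force: [1.9, 0.2, 0.0]
gripper_width: 35.8
grasp_force: 0.0
```

>>> send_rows(targets=[{"gripper": -0.05,"x": 3.72,"y": 0.28,"z": 0,"ax": 0,"ay": 0,"az": 0},{"gripper": -0.05,"x": 3.72,"y": 0.28,"z": 0,"ax": 0,"ay": 0,"az": 0},{"gripper": -0.05,"x": 3.72,"y": 0.28,"z": 0,"ax": 0,"ay": 0,"az": 0},{"gripper": -0.05,"x": 3.72,"y": 0.28,"z": 0,"ax": 0,"ay": 0,"az": 0},{"gripper": -0.05,"x": 3.72,"y": 0.28,"z": 0,"ax": 0,"ay": 0,"az": 0}])

```text
clock: 6.5
position: [452.9, -123.0, 175.0]
ee_rot: [0.783, -0.622, 0.0, -0.0]
contact_force: [0.8, 0.4, -0.2]
gripper_width: 44.9
grasp_force: 0.0
```

>>> send_rows(targets=[{"gripper": -0.05,"x": 3.72,"y": 0.28,"z": 0,"ax": 0,"ay": 0,"az": 0},{"gripper": -0.05,"x": 3.72,"y": 0.28,"z": 0,"ax": 0,"ay": 0,"az": 0},{"gripper": -0.05,"x": 3.72,"y": 0.28,"z": 0,"ax": 0,"ay": 0,"az": 0},{"gripper": -0.05,"x": 0,"y": 0,"z": 3,"ax": 0,"ay": 0,"az": 0},{"gripper": -0.05,"x": 0,"y": 0,"z": 3,"ax": 0,"ay": 0,"az": 0}])

```text
clock: 6.92
position: [471.6, -234.3, 115.4]
ee_rot: [0.782, -0.623, 0.002, -0.001]
contact_force: [0.2, -0.2, -0.6]
gripper_width: 45.0
grasp_force: 0.0
```

>>> send_rows(targets=[{"gripper": -0.05,"x": 0,"y": 0,"z": 0,"ax": 0,"ay": 0,"az": 0},{"gripper": -0.05,"x": 0,"y": 0,"z": 0,"ax": 0,"ay": 0,"az": 0}])

```text
clock: 7.08
position: [469.1, -231.9, 114.0]
ee_rot: [0.783, -0.622, -0.002, 0.001]
contact_force: [-0.4, 0.4, 1.1]
gripper_width: 44.9
grasp_force: 0.0
```

```bash
python3 - <<'E'
from h import *
print(arm.read_state()["position"],arm.read_state()["ee_rot"])
s=arm.get_image("side")[0]; t=arm.get_image("top")[0]
o=np.hstack([cv2.resize(x[v:v+75,u:u+100][...,::-1],(400,300),interpolation=cv2.INTER_CUBIC) for x,u,v in((s,260,160),(t,250,140))])
cv2.imwrite("pics/e.png",o)
E
```

```text
[ 469.10416221 -231.94540012  113.97342953] [ 0.78323463 -0.62172248 -0.00183867  0.0011356 ]
```

View pics/e.png

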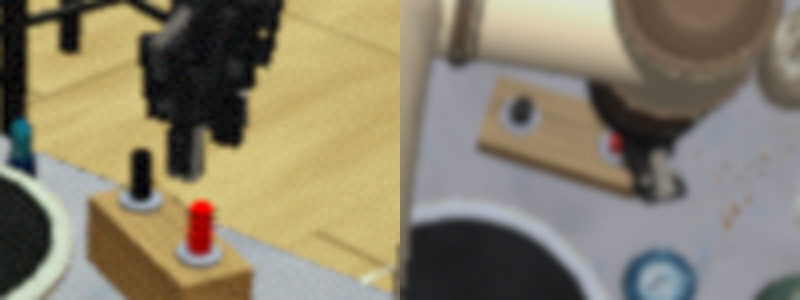

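```bash
python3 - <<'E'
from h import *
from scipy.spatial.transform import Rotation as R
s=arm.read_state(); p=s["position"]; R0=R.from_quat(s["ee_rot"]).as_matrix()
for c in("top","side"):
    im,D=arm.get_image(c); P=cloud(c,D); 
    k=(np.linalg.norm(P-p,axis=-1)<75)&(D>0)&(P[...,2]>98)
    q=(P[k]-p)@R0; q=q[np.argsort(-q[:,2])]; I=im[k]
    print(c,len(q)); print(q[:30].round().astype(int).tolist())
E
```

```text
top 36
[[-7, 33, -14], [-11, 27, -17], [-7, 31, -22], [-5, 34, -22], [-12, 26, -26], [-12, 24, -30], [-7, 34, -39], [-12, 31, -43], [-7, 39, -49], [-13, 30, -49], [-5, 29, -51], [-14, 46, -52], [-12, 27, -52], [-6, 34, -53], [-12, 49, -54], [-11, 33, -55], [-1, 33, -55], [2, 34, -55], [-4, 35, -55], [-6, 32, -55], [-3, 33, -56], [-9, 34, -56], [-12, 47, -57], [-5, 38, -57], [-11, 42, -58], [-9, 32, -59], [-2, 36, -59], [-12, 32, -60], [-8, 38, -60], [-3, 41, -61]]
side 437
[[1, -24, -1], [5, 28, -1], [-10, 29, -2], [0, 29, -2], [4, -22, -2], [-6, -21, -3], [7, -23, -3], [-2, -23, -3], [-1, 31, -3], [-3, -21, -3], [-7, 30, -3], [9, 26, -4], [-3, 28, -4], [-4, 30, -4], [-9, -22, -4], [4, 30, -4], [6, 29, -4], [10, -26, -5], [-4, -23, -5], [2, -20, -5], [-6, -20, -6], [5, -21, -6], [-12, -22, -6], [9, 30, -6], [7, -21, -6], [9, -22, -6], [-7, -23, -7], [-9, -21, -7], [6, 29, -7], [-5, 33, -7]]
```

>>> send_rows(targets=[{"gripper": -0.05,"x": 0,"y": 0,"z": 1.8,"ax": 0,"ay": 0,"az": 0},{"gripper": -0.05,"x": 0,"y": 0,"z": 1.8,"ax": 0,"ay": 0,"az": 0},{"gripper": -0.05,"x": 0,"y": 0,"z": 1.5,"ax": 0,"ay": 0,"az": 0},{"gripper": -0.05,"x": 0,"y": 0,"z": 0.4,"ax": 0,"ay": 0,"az": 0},{"gripper": -0.05,"x": 0,"y": 0,"z": 0,"ax": 0,"ay": 0,"az": 0}])

```text
clock: 7.7
position: [470.3, -231.7, 60.5]
ee_rot: [0.784, -0.621, -0.0, 0.0]
contact_force: [0.7, 0.1, -0.0]
gripper_width: 44.9
grasp_force: 0.0
```

>>> send_rows(targets=[{"gripper": 1,"x": 0,"y": 0,"z": 0,"ax": 0,"ay": 0,"az": 0},{"gripper": 1,"x": 0,"y": 0,"z": 0,"ax": 0,"ay": 0,"az": 0},{"gripper": 1,"x": 0,"y": 0,"z": 0,"ax": 0,"ay": 0,"az": 0},{"gripper": 1,"x": 0,"y": 0,"z": 0,"ax": 0,"ay": 0,"az": 0},{"gripper": 1,"x": 0,"y": 0,"z": 0,"ax": 0,"ay": 0,"az": 0}])

```text
clock: 8.12
position: [470.2, -232.2, 61.8]
ee_rot: [0.783, -0.622, 0.0, 0.0]
contact_force: [-3.0, 1.0, 6.1]
gripper_width: 13.9
grasp_force: 58.4
```

>>> send_rows(targets=[{"gripper": 1,"x": 0,"y": 0,"z": -0.5,"ax": 0,"ay": 0,"az": 0},{"gripper": 1,"x": 0,"y": 0,"z": -1.5,"ax": 0,"ay": 0,"az": 0},{"gripper": 1,"x": 0,"y": 0,"z": -2.5,"ax": 0,"ay": 0,"az": 0},{"gripper": 1,"x": 0,"y": 0,"z": -2.5,"ax": 0,"ay": 0,"az": 0},{"gripper": 1,"x": 0,"y": 0,"z": -2.5,"ax": 0,"ay": 0,"az": 0}])

```text
clock: 8.53
position: [470.3, -231.9, 156.7]
ee_rot: [0.783, -0.622, 0.0, -0.0]
contact_force: [1.2, 0.3, -1.0]
gripper_width: 13.9
grasp_force: 58.5
```

>>> send_rows(targets=[{"gripper": 1,"x": 0,"y": 0,"z": -0.5,"ax": 0,"ay": 0,"az": 0},{"gripper": 1,"x": 0,"y": 0,"z": 0,"ax": 0,"ay": 0,"az": 0},{"gripper": 1,"x": 0,"y": 0,"z": 0,"ax": 0,"ay": 0,"az": 0}])

```text
clock: 8.78
position: [469.9, -231.7, 160.0]
ee_rot: [0.783, -0.622, -0.0, -0.0]
contact_force: [-0.9, -0.1, -1.1]
gripper_width: 14.3
grasp_force: 58.5
```

```bash
python3 - <<'E'
from h import *
print(arm.read_state())
s=np.mean([arm.get_image("side")[0].astype(float) for _ in range(3)],0).astype(np.uint8); t=arm.get_image("top")[0]
np.save("side2.npy",s)
o=np.hstack([cv2.resize(x[v:v+75,u:u+100][...,::-1],(400,300),interpolation=cv2.INTER_CUBIC) for x,u,v in((s,260,150),(t,250,140))])
cv2.imwrite("pics/f.png",o)
E
```

```text
{'clock': 8.7833, 'joints': array([-1.48559654e-01,  2.80057744e-01, -3.41639457e-01, -9.34979798e-04,
       -9.48971425e-01,  3.77608066e-01]), 'joint_vel': array([-5.91498787e-04,  2.39742562e-02, -2.53224353e-02, -1.92238053e-03,
       -1.90105780e-03,  5.41352357e-05]), 'joint_efforts': array([ 3.17229785e-02, -3.30654609e+01,  1.75164825e+01,  3.94075826e+00,
        3.00751592e-02,  8.71123802e-05]), 'position': array([ 469.85805065, -231.67095315,  160.00691968]), 'ee_rot': array([ 7.83109285e-01, -6.21883992e-01, -1.34240683e-04, -3.61188405e-04]), 'contact_force': array([-0.89717013, -0.1153037 , -1.10899202]), 'wrist_torque': array([ 0.05365595, -0.00209824, -0.00853551]), 'grasp_force': 58.52776229381561, 'gripper_width': 14.29726374087948}
```

View pics/f.png

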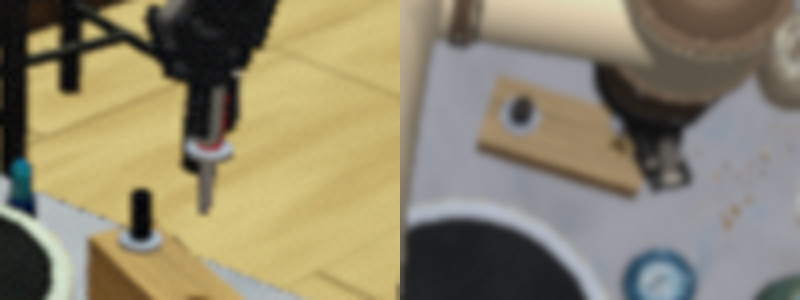

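```bash
python3 - <<'E'
from fit import *
p=np.array([[469.9,-231.7,z] for z in (154,151.5,149,130,109)]); uv=proj("side",p); print(uv, (uv-[260,150])*4)
s=np.load("side2.npy").astype(int)
print(s[184:206,304:322].mean(-1).round().astype(int))
E
```

```text
[[312.37744192 184.95164581]
 [312.3059432  185.9163782 ]
 [312.23462291 186.878703  ]
 [311.69835067 194.11462538]
 [311.11723064 201.955679  ]] [[209.50976768 139.80658323]
 [209.2237728  143.66551278]
 [208.93849164 147.514812  ]
 [206.79340268 176.45850152]
 [204.46892258 207.82271599]]
[[166 121  78  80  77  63  49  51  74  87  82  85 129 155 164 166 166 168]
 [161 118 100 123 120  98  81  83  87  88  81 105 145 164 166 166 169 168]
 [154 117 120 155 159 132 103  95  93  88  98 139 169 175 171 168 170 170]
 [152 114 109 146 166 157 139 125 123 122 137 166 181 175 170 171 171 172]
 [151 104  74 102 138 154 161 161 162 166 168 168 160 140 152 167 168 165]
 [148  97  47  59  88 107 125 136 144 143 140 132 120 119 142 161 162 163]
 [141  85  30  22  36  60  88 102 108 106 119 122 133 149 158 161 162 160]
 [142  95  40  16  17  39  71  93  94  96 131 154 159 164 163 161 159 158]
 [161 127  85  47  28  40  75  94  94  95 136 161 163 161 160 157 159 159]
 [169 163 143 112  88  70  81  93  95  95 136 155 159 158 159 159 161 162]
 [174 173 170 165 151 113  87  96 101 110 138 157 156 160 162 163 165 167]
 [172 173 171 170 162 121  92  96 102 119 147 159 160 163 166 170 172 172]
 [172 169 166 163 154 118  92  93 104 125 152 164 163 170 171 173 173 175]
 [166 163 161 162 154 122  94  93 107 142 163 170 173 173 178 178 175 175]
 [160 157 161 159 156 124  96  94 110 148 169 176 177 178 177 176 178 179]
 [160 161 159 159 157 123  99  92 111 151 175 178 178 179 180 179 179 179]
 [160 162 162 165 161 128  99  93 108 154 176 181 179 182 181 181 181 182]
 [162 168 171 174 166 130  95  91 118 156 178 180 181 180 181 179 177 182]
 [166 170 175 177 174 133  99 103 144 173 180 181 181 179 182 178 176 178]
 [171 175 174 178 173 150 127 125 155 179 179 181 179 179 176 177 177 179]
 [174 175 174 176 177 173 169 170 173 177 176 177 176 176 176 176 178 180]
 [173 173 175 177 176 177 180 178 176 177 176 177 177 177 178 179 180 180]]
```

```bash
python3 - <<'E'
from fit import *
ex=np.array([.2267,-.974]); ey=np.array([-.974,-.2267])
v,u=np.mgrid[:384,:512]
for c in("top","side"):
    A=[arm.get_image(c) for _ in range(6)]; im=np.mean([a[0].astype(float) for a in A],0); D=np.median([a[1] for a in A],0); np.savez(c+"3.npz",im=im,D=D)
    P=cloud(c,D); k=(P[...,2]>44)&(P[...,2]<66)&(P[...,0]>320)&(P[...,0]<510)&(P[...,1]>20)&(P[...,1]<200)&(D>0)
    Q=P[k]; print(c,k.sum(),"z",np.median(Q[:,2])); U=(Q[:,:2]-[403,167.8])@ex; V=(Q[:,:2]-[403,167.8])@ey
    print("u pct",np.percentile(U,[0.3,1,50,99,99.7]).round(1),"v",np.percentile(V,[0,.5,1,50,99,99.5,100]).round(1))
    u0,v0=(201.5,187.5) if c=="top" else (224.5,190)
    g=im.mean(-1); a,b=int(v0)-6,int(u0)-6; print(a,b); print(g[a:a+13,b:b+14].round().astype(int))
    print("proj",proj(c,np.array([[430.9,56.4,53],[429.3,54.8,53.]])))
E
```

```text
top 1566 z 55.33047021830032
u pct [-10.3  -7.2  54.7 130.6 134.3] v [-55.4 -54.8 -54.3  -8.   54.5  54.7  55.1]
181 195
[[112 112 112 112 112 111 111 114 121 132 141 148 154 160]
 [112 112 111 112 112 111 111 115 124 136 144 151 157 162]
 [111 111 111 111 111 111 111 117 128 138 146 152 158 164]
 [111 111 111 111 110 109 111 119 130 140 148 154 159 165]
 [111 111 110 110 107 106 111 122 134 142 150 155 161 165]
 [110 110 110 108 103 103 113 125 136 145 152 157 162 166]
 [110 110 110 106 101 106 118 130 139 147 153 158 163 168]
 [110 111 110 105 103 113 125 135 143 150 155 160 165 170]
 [109 111 110 108 108 119 130 138 146 152 158 163 168 172]
 [109 111 111 112 116 125 134 142 148 155 161 166 171 175]
 [108 111 111 115 122 130 138 145 152 158 164 169 173 176]
 [106 110 112 117 126 134 142 148 155 162 168 172 175 178]
 [103 110 113 120 129 137 144 152 159 165 170 174 176 179]]
proj [[200.81918099 187.45832265]
 [201.36689505 188.0369779 ]]
side 942 z 52.59583415086803
u pct [  0.5   3.6  77.5 136.3 136.8] v [-52.5 -52.  -51.6  10.5  58.   58.1  58.8]
184 218
[[ 43  68  86 106 121 124 126 126 124 124 127 125 124 124]
 [ 79 104 117 124 124 122 125 123 126 125 126 124 127 126]
 [114 122 125 123 119 115 115 114 116 121 125 126 127 126]
 [124 125 124 118 104  92  88  89 100 114 125 127 125 121]
 [126 124 123 119 104  90  89  91 102 117 123 122 114  99]
 [125 125 124 124 120 117 118 118 120 120 119 104  83  69]
 [123 126 125 125 127 128 126 125 120 108  95  76  61  62]
 [124 125 123 125 125 126 123 114 100  79  68  61  66  93]
 [124 124 126 125 122 115 101  84  67  62  64  86 117 152]
 [124 127 124 119 104  86  71  62  62  80 107 146 186 205]
 [123 119 112  97  77  63  59  66  90 132 171 196 208 209]
 [110  96  81  70  66  65  84 116 151 182 204 213 206 182]
 [ 86  73  73  97 114 121 145 180 201 209 213 210 193 166]]
proj [[224.74809218 186.51040863]
 [224.64199275 186.87088354]]
```

>>> send_rows(targets=[{"gripper": 1,"x": -2.5,"y": -0.22,"z": 0,"ax": 0,"ay": 0,"az": 0},{"gripper": 1,"x": -3.8,"y": -0.33,"z": 0,"ax": 0,"ay": 0,"az": 0},{"gripper": 1,"x": -3.8,"y": -0.33,"z": 0,"ax": 0,"ay": 0,"az": 0},{"gripper": 1,"x": -3.8,"y": -0.33,"z": 0,"ax": 0,"ay": 0,"az": 0},{"gripper": 1,"x": -3.8,"y": -0.33,"z": 0,"ax": 0,"ay": 0,"az": 0}])

```text
clock: 10.0
position: [444.6, -54.7, 160.5]
ee_rot: [0.783, -0.622, 0.0, -0.0]
contact_force: [-0.1, 0.2, 0.0]
gripper_width: 13.7
grasp_force: 58.5
```

>>> send_rows(targets=[{"gripper": 1,"x": -3.8,"y": -0.33,"z": 0,"ax": 0,"ay": 0,"az": 0},{"gripper": 1,"x": -3.8,"y": -0.33,"z": 0,"ax": 0,"ay": 0,"az": 0},{"gripper": 1,"x": -2.4,"y": -0.22,"z": 0,"ax": 0,"ay": 0,"az": 0},{"gripper": 1,"x": -1.2,"y": -0.11,"z": 1.5,"ax": 0,"ay": 0,"az": 0},{"gripper": 1,"x": 0,"y": 0,"z": 1.5,"ax": 0,"ay": 0,"az": 0}])

```text
clock: 10.42
position: [430.1, 58.0, 131.2]
ee_rot: [0.785, -0.62, 0.001, -0.002]
contact_force: [-0.0, 0.1, -1.1]
gripper_width: 14.1
grasp_force: 58.6
```

>>> send_rows(targets=[{"gripper": 1,"x": 0,"y": 0,"z": 1.5,"ax": 0,"ay": 0,"az": 0},{"gripper": 1,"x": 0,"y": 0,"z": 0,"ax": 0,"ay": 0,"az": 0},{"gripper": 1,"x": 0,"y": 0,"z": 0,"ax": 0,"ay": 0,"az": 0},{"gripper": 1,"x": 0,"y": 0,"z": 0,"ax": 0,"ay": 0,"az": 0}])

```text
clock: 10.75
position: [429.9, 55.3, 116.1]
ee_rot: [0.783, -0.622, 0.0, -0.001]
contact_force: [0.0, 0.9, 0.0]
gripper_width: 14.0
grasp_force: 58.6
```

```bash
python3 - <<'E'
from fit import *
p=arm.read_state()["position"]; print(p,arm.read_state()["contact_force"])
s=np.mean([arm.get_image("side")[0].astype(float) for _ in range(5)],0); t=np.mean([arm.get_image("top")[0].astype(float) for _ in range(3)],0)
np.save("side4.npy",s)
o=np.hstack([cv2.resize(x[v:v+54,u:u+72].astype(np.uint8)[...,::-1],(400,300),interpolation=cv2.INTER_CUBIC) for x,u,v in((s,190,145),(t,165,155))])
cv2.imwrite("pics/g.png",o)
print(proj("side",np.array([[p[0],p[1],p[2]+d] for d in(-8.5,-30,-45,-52)])))
print(s[174:192,217:232].mean(-1).round().astype(int))
E
```

```text
[429.92120378  55.31606804 116.09721664] [0.04001574 0.93534151 0.01771565]
[[224.00952119 169.12216   ]
 [224.28749999 176.15666094]
 [224.47851775 180.99053533]
 [224.56685248 183.22592424]]
[[ 80  67  61  56  56  64  83  93  99 146 176 185 175 120  48]
 [120 116 104  87  78  78  89  94 100 145 175 183 175 124  52]
 [129 128 125 121 117 107  99  94  94 123 158 173 170 121  52]
 [126 127 129 128 126 116 103  97  91 101 124 150 151 108  49]
 [114 113 118 123 123 113 103  97  95 107 120 124 118  96  63]
 [ 69  67  84 103 110 104  97  98  98 114 123 125 123 118 106]
 [ 34  30  42  53  62  70  87  93  97 115 125 128 128 129 124]
 [ 24  24  26  29  32  53  79  94  98 112 124 125 130 127 128]
 [ 28  25  25  30  44  68  86  93  96 112 124 125 127 128 125]
 [ 26  29  39  50  76 100 105  99 101 115 124 125 127 127 127]
 [ 33  41  68  86 106 121 118 111 115 121 125 126 124 124 125]
 [ 56  79 103 116 124 124 123 122 124 126 125 125 124 128 127]
 [102 116 121 126 124 119 116 115 115 117 120 125 126 127 126]
 [123 125 125 125 118 105  94  87  92 101 116 126 127 128 122]
 [125 125 125 125 119 103  92  89  92 101 114 125 122 112  99]
 [126 125 125 126 123 120 118 119 120 121 123 118 104  84  69]
 [123 125 124 124 125 125 127 126 124 120 107  97  78  61  65]
 [124 123 124 125 126 125 124 122 113  99  78  66  62  66  91]]
```

View pics/g.png

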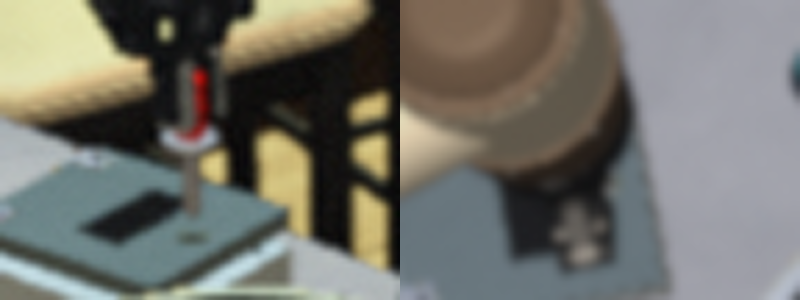

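>>> send_rows(targets=[{"gripper": 1,"x": 0.05,"y": 0,"z": 0.5,"ax": 0,"ay": 0,"az": 0},{"gripper": 1,"x": 0,"y": 0,"z": 0.5,"ax": 0,"ay": 0,"az": 0},{"gripper": 1,"x": 0,"y": 0,"z": 0.3,"ax": 0,"ay": 0,"az": 0},{"gripper": 1,"x": 0,"y": 0,"z": 0.3,"ax": 0,"ay": 0,"az": 0},{"gripper": 1,"x": 0,"y": 0,"z": 0,"ax": 0,"ay": 0,"az": 0}])

```text
clock: 11.57
position: [428.8, 54.5, 98.4]
ee_rot: [0.783, -0.622, -0.0, 0.001]
contact_force: [0.3, -0.6, 0.0]
gripper_width: 14.0
grasp_force: 58.6
```

>>> send_rows(targets=[{"gripper": 1,"x": 0,"y": 0,"z": 0.4,"ax": 0,"ay": 0,"az": 0},{"gripper": 1,"x": 0,"y": 0,"z": 0.4,"ax": 0,"ay": 0,"az": 0},{"gripper": 1,"x": 0,"y": 0,"z": 0.4,"ax": 0,"ay": 0,"az": 0},{"gripper": 1,"x": 0,"y": 0,"z": 0.4,"ax": 0,"ay": 0,"az": 0},{"gripper": 1,"x": 0,"y": 0,"z": 0,"ax": 0,"ay": 0,"az": 0}])

```text
clock: 11.98
position: [428.8, 54.5, 82.4]
ee_rot: [0.783, -0.622, -0.0, 0.001]
contact_force: [-0.1, 0.4, -1.5]
gripper_width: 13.9
grasp_force: 58.6
```

>>> send_rows(targets=[{"gripper": 1,"x": 0,"y": 0,"z": 0.3,"ax": 0,"ay": 0,"az": 0},{"gripper": 1,"x": 0,"y": 0,"z": 0.3,"ax": 0,"ay": 0,"az": 0},{"gripper": 1,"x": 0,"y": 0,"z": 0.3,"ax": 0,"ay": 0,"az": 0},{"gripper": 1,"x": 0,"y": 0,"z": 0.3,"ax": 0,"ay": 0,"az": 0},{"gripper": 1,"x": 0,"y": 0,"z": 0,"ax": 0,"ay": 0,"az": 0}])

```text
clock: 12.4
position: [429.0, 54.6, 70.7]
ee_rot: [0.783, -0.622, -0.0, 0.001]
contact_force: [-1.0, -0.4, -0.6]
gripper_width: 14.2
grasp_force: 58.6
```

Tip is well into the base hole with no side load; now seat and press.

>>> send_rows(targets=[{"gripper": 1,"x": 0,"y": 0,"z": 0.3,"ax": 0,"ay": 0,"az": 0},{"gripper": 1,"x": 0,"y": 0,"z": 0.3,"ax": 0,"ay": 0,"az": 0},{"gripper": 1,"x": 0,"y": 0,"z": 0.2,"ax": 0,"ay": 0,"az": 0},{"gripper": 1,"x": 0,"y": 0,"z": 0.2,"ax": 0,"ay": 0,"az": 0},{"gripper": 1,"x": 0,"y": 0,"z": 0,"ax": 0,"ay": 0,"az": 0}])

```text
clock: 12.82
position: [429.6, 54.8, 61.3]
ee_rot: [0.783, -0.622, 0.0, -0.0]
contact_force: [-0.0, -1.0, 3.2]
gripper_width: 14.2
grasp_force: 58.7
```

>>> send_rows(targets=[{"gripper": 1,"x": 0,"y": 0,"z": 0.2,"ax": 0,"ay": 0,"az": 0},{"gripper": 1,"x": 0,"y": 0,"z": 0.2,"ax": 0,"ay": 0,"az": 0},{"gripper": 1,"x": 0,"y": 0,"z": 0,"ax": 0,"ay": 0,"az": 0},{"gripper": 1,"x": 0,"y": 0,"z": 0,"ax": 0,"ay": 0,"az": 0}])

```text
clock: 13.15
position: [429.7, 54.7, 57.5]
ee_rot: [0.783, -0.622, 0.0, -0.0]
contact_force: [0.2, -0.8, 5.7]
gripper_width: 13.8
grasp_force: 58.7
```

>>> send_rows(targets=[{"gripper": 1,"x": 0,"y": 0,"z": 0.2,"ax": 0,"ay": 0,"az": 0},{"gripper": 1,"x": 0,"y": 0,"z": 0.1,"ax": 0,"ay": 0,"az": 0},{"gripper": 1,"x": 0,"y": 0,"z": 0,"ax": 0,"ay": 0,"az": 0},{"gripper": 1,"x": 0,"y": 0,"z": 0,"ax": 0,"ay": 0,"az": 0}])

```text
clock: 13.48
position: [430.0, 54.6, 55.3]
ee_rot: [0.784, -0.621, 0.001, -0.0]
contact_force: [-1.0, -3.7, 10.9]
gripper_width: 14.0
grasp_force: 59.6
```

>>> send_rows(targets=[{"gripper": 1,"x": 0,"y": 0,"z": 0.2,"ax": 0,"ay": 0,"az": 0},{"gripper": 1,"x": 0,"y": 0,"z": 0.1,"ax": 0,"ay": 0,"az": 0},{"gripper": 1,"x": 0,"y": 0,"z": 0,"ax": 0,"ay": 0,"az": 0},{"gripper": 1,"x": 0,"y": 0,"z": 0,"ax": 0,"ay": 0,"az": 0}])

```text
clock: 13.82
position: [430.5, 54.6, 53.3]
ee_rot: [0.784, -0.621, 0.001, -0.0]
contact_force: [-2.3, -4.3, 20.2]
gripper_width: 13.8
grasp_force: 60.7
```

```bash
python3 - <<'E'
from fit import *
st=arm.read_state(); print(st["position"],st["contact_force"],st["wrist_torque"])
A=[arm.get_image("side") for _ in range(4)]
s=np.mean([a[0].astype(float) for a in A],0).astype(np.uint8); D=np.median([a[1] for a in A],0)
cv2.imwrite("pics/i.png",cv2.resize(s[150:210,175:255][...,::-1],(800,600),interpolation=cv2.INTER_CUBIC))
D3=np.load("side3.npz")["D"]
for n,d in(("lifted",D3),("now",D)):
    P=cloud("side",d); k=(P[...,2]>38)&(P[...,2]<62)&(P[...,0]>340)&(P[...,0]<480)&(P[...,1]>35)&(P[...,1]<200); Q=P[k]
    U=(Q[:,:2]-[403,167.8])@[.2267,-.974]; 
    for a,b in((20,45),(125,135)): print(n,a,np.median(Q[(U>a)&(U<b)][:,2]))
E
```

```text
[430.45700769  54.55238882  53.28430744] [-2.31532351 -4.34114414 20.20445477] [-1.22408972  0.70829765  0.01206505]
lifted 20 52.032003336841285
lifted 125 53.188376219078236
now 20 44.839266005263426
now 125 42.87032353003144
```

View pics/i.png

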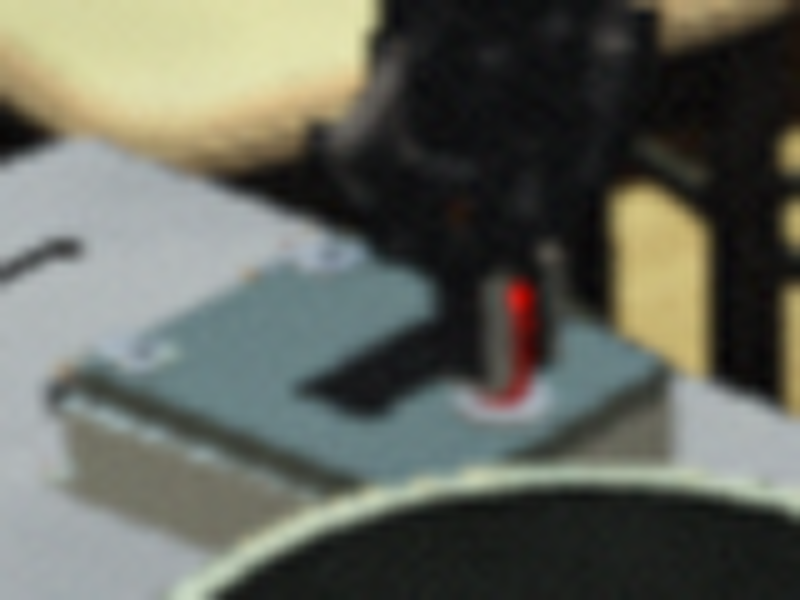

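>>> send_rows(targets=[{"gripper": 1,"x": 0,"y": 0,"z": 0,"ax": 0,"ay": 0,"az": 0},{"gripper": 1,"x": 0,"y": 0,"z": 0,"ax": 0,"ay": 0,"az": 0},{"gripper": 1,"x": 0,"y": 0,"z": 0,"ax": 0,"ay": 0,"az": 0},{"gripper": 1,"x": 0,"y": 0,"z": 0,"ax": 0,"ay": 0,"az": 0},{"gripper": 1,"x": 0,"y": 0,"z": 0,"ax": 0,"ay": 0,"az": 0}])

```text
clock: 14.43
position: [430.4, 54.5, 53.3]
ee_rot: [0.784, -0.621, 0.001, -0.001]
contact_force: [-2.8, -4.4, 18.6]
gripper_width: 14.3
grasp_force: 60.7
```

>>> send_rows(targets=[{"gripper": 1,"x": 0,"y": 0,"z": 0,"ax": 0,"ay": 0,"az": 0},{"gripper": 1,"x": 0,"y": 0,"z": 0,"ax": 0,"ay": 0,"az": 0},{"gripper": 1,"x": 0,"y": 0,"z": 0,"ax": 0,"ay": 0,"az": 0},{"gripper": 1,"x": 0,"y": 0,"z": 0,"ax": 0,"ay": 0,"az": 0},{"gripper": 1,"x": 0,"y": 0,"z": 0,"ax": 0,"ay": 0,"az": 0}])

```text
clock: 14.85
position: [430.4, 54.6, 53.3]
ee_rot: [0.784, -0.621, 0.001, -0.001]
contact_force: [-2.4, -3.8, 18.7]
gripper_width: 13.8
grasp_force: 60.7
```

Steady at 19 N, shut and gripped.

```bash
python3 -c "
from bench import arm
print(arm.job_done())"
```

```text
the job is handed in; nothing more can be done
None
```

The mould is shut and the red pin is through the lid into the base with its collar on the lid. The gripper still holds the pin and bears down with a steady 19 N or so; I handed the job in at about 15 s.

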